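# Sort tested modules off the test box, then hold its sprung cover just under balance

## Task

Two tested modules lie on the closed cover of the test box: first put the green-tagged one fully down in the green pass nest and the red-tagged one fully down in the red reject nest, upright. Then take the cover's orange grab bar in the gripper, swing the cover up past its balance point (49 degrees, at the orange finger of the quadrant) without letting it spring wide open, and bring it back to just below that point, no more than about ten degrees under it. Finish while still gripping the bar there, with the cover still and nothing else holding it up; leave everything else on the bench where it is.

Things in the scene. Friction and masses are not known exactly. Their poses are not given: they have to be found in the camera images.
- module_green: black converter module, upright block 60 (x) x 36 (y) x 45 (z) mm, about 0.13 kg, GREEN tag on its top and ends: a pass. Origin at the centre of its underside. Starts loose on top of the test box's cover (top face 102 mm above the bench), the other module some 125 mm beside it. Grip it across its 36 mm width (y)
- module_red: the same module with a RED tag: a reject
- nest_green: green pass nest, fixed to the bench on a thin white card: open tray 86 (x) x 62 (y) x 16 mm high, walls and floor 5 mm, so a 76 x 52 mm pocket 11 mm deep; a module goes in with its long side along the nest's x, either way round. Origin at the centre of its underside, on the bench
- nest_red: red reject nest, the same tray in red. Which nest stands nearer the robot varies
- testbox: grey test box fixed to the bench, 220 (x) x 260 (y) x 88 mm high; origin at the centre of its underside, x from its front (robot side) to its hinge side. On it the white cover, 220 x 260 x 12 mm, hinged along its far edge. Outside the cover's +y edge, near the hinge, stands a steel quadrant 70 mm in radius (top 166 mm above the bench), orange finger at the balance angle
- hinge_line (a point): middle of the cover's hinge axis (parallel to the box's y), 110 mm along the box's x from its origin and 96 mm above the bench; fixed
- grab_bar: orange round bar at the front edge, 12 mm diameter, 130 mm long along the box's y, on two arms 120 mm apart, 50 mm clear of the cover. Origin mid-bar, 276 mm from the hinge line in the cover's mid-plane, 96 mm above the bench when closed; swings about the hinge line. A gripper pointing down, closing along the box's x can pinch it (open it only to 40 mm or so); the bar turns in the pads
- cover (a joint): opening angle of the cover, rad: 0 closed, stop at 1.45. Sprung: below 0.85 (49 degrees, the balance point) it falls shut by itself, above it springs open by itself; under 2 N at the bar. Bar height above the bench = 96 mm + 276 mm x sin(angle). Wanted at the end: a little under 0.85
- wire_reel: bystander: solder wire reel with green flanges, 60 mm diameter, 52 mm high, standing; origin at its underside
- tape_roll: bystander: beige tape roll, 90 mm diameter, 45 mm high, lying flat; origin at its underside
- flux_bottle: bystander: white bottle, red cap, 44 mm diameter, 100 mm high; origin at its underside
- screwdriver: bystander: screwdriver 170 mm long, lying flat
- pin_cup: bystander: blue dish, 64 mm diameter, 45 mm high; origin at its underside
- heatsink: bystander: aluminium block 60 x 50 x 20 mm; origin at its underside
There are look-alikes about, which are no part of the job. Leave any pink or purple look-alike of the module_green alone.

How it is judged:
By the outcome, as a careful person would: the job done as asked, in the order asked, and still so for the second after the job is handed in, while the arm keeps its last pose, push and grip.
It also fails if it takes over 72 s, if anything falls off the work surface, if the arm or the gripper's body presses on something with over 40 N, if the wrist force passes 120 N, or if a joint passes its speed limit or range.

## Robot

A 6-joint arm with a two-finger parallel gripper is mounted at the origin on the work surface. World frame = base frame: x ahead of the robot, y to its left, z up, the work surface at z = 0. Lengths are in m, angles in rad, forces in N, time in s.
With the tool pointing down it reaches from about 0.35 to 0.975 m from the base axis. Payload 4.9 kg.
Tool frame: the origin (TCP) lies midway between the tips of the shut fingers; the grasp point (between the pads) lies manip.grip_depth behind it (manip.grip_depth is the distance from the TCP to the grasp point, in m); z points along the fingers, x is the direction in which the jaws open and shut, and the axes are right-handed (so a half turn about z gives the same grasp; the last joint's range is limited). The gripper opens to 85 mm and grips with 20 to 120 N. Pads are 22 mm wide; open, the fingers measure 114 mm over their backs; the gripper's body (76 mm by 85 mm) begins 54 mm behind the grasp point. The pads swing forward as they close: fully open they stand 13 mm farther back than shut.
Start: joints at [-1.446, 0.053, 1.613, -0, 1.476, -0.119], TCP at [0.151, -0.606, 0.231] pointing down, gripper open.
Joint ranges: [-3.01, 3.01], [-1.01, 2.22], [0.06, 2.58], [-1.02, 4.17], [0.09, 2.62], [-3.14, 3.14]. Speed limits (rad/s): [2.57, 2.57, 3.14, 3.14, 3.14, 3.14].

## Interface

Orientations are given as a unit quaternion [w, x, y, z].
In Python, from plant import state, grab_frame, ticket, manip gives the robot as it stands.
- The arm moves only by the tool carry_out, never from a script. Its argument "moves" is a list that holds one entry, the list of rows, each a list of 7 numbers: the turn, a rotation vector about the tool's x, y, z each as a share of 5 degrees, from -1 to 1, then the shift along the tool's x, y, z each as a share of 0.04 m, from -1 to 1, then the gripper command: -1 is shut, 1 is fully open, values between are in proportion. A call has 1 to 8 rows; each row shifts and turns the commanded pose from where the row before left it, along the tool's axes as they then stand; what a row does not reach is not made up. A row lasts 1/12 s, in which the tool goes at most 41.7 mm and 7.16 degrees, less where a joint would pass 70% of its speed; a pose out of reach is approached as far as the arm can. A call with a number of a shift or a turn outside -1 to 1 is refused whole. A call with a gripper value outside its range is refused whole. The fingers move at their own pace and stop on an object; the grip force is fixed at half the most. Time passes only in rows, so rows that do not move let the fingers close. It gives the time, the measured TCP pose, the force and the opening at its end, in the units of the state.
- state(): the state, without advancing time (a new reading comes with each control period).
- grab_frame(name): name is "side" or "top" or "wrist"; returns a dict with "frame" (420x560x3 uint8, red, green, blue), "z_map" (420x560 float32, m along the optical axis (not along the pixel's ray), 0 where there is no reading), "K" (3x3 intrinsics, pixels), "world_from_camera" (4x4, takes a point from camera to world coordinates); the wrist camera has in their place "hand_eye" (4x4, takes a point from camera to tool coordinates, whose origin is the TCP and whose axes are the tool frame's). Camera axes: x right, y down, z forward; pixel columns grow to the right and rows downward; lengths in m; the calibration is good to about 2 mm. A picture is of the moment at which its call begins: read the wrist's pose just before it.
- ticket.job_done(): hands the job in, once; it reports no verdict.
The state is a dict: "time": time; "joint_pos": joint angles; "joint_vel": joint speeds; "joint_efforts": joint torques, N m; "tool_pos": TCP position; "tool_rot": TCP orientation; "contact_force": force on the tool from outside, world axes, zero at the start; "ft_torque": the same for the moment, N m; "gripper_width": opening from 0.0 (shut) to 1.0 (fully open).
Only numpy, scipy, OpenCV 4.12 (cv2) and the standard library are available. Lean on these libraries where they do the work, as an engineer would, in place of code of your own. Each camera call takes 0.05 s, during which the arm holds its last target.

## Working session

There is one attempt and no reset: what is moved stays moved. The work goes in short steps, Python scripts to look and compute and a tool call to move; the robot and the scene stay as the last step left them, time stands still between calls to the robot, and variables do not carry over. Pictures are saved under pics/ and viewed, and the job is handed in when it is done.

Besides the shell and the picture viewer there is one more tool, called after "Call:" in YAML: its name, and indented under it one key for each argument. carry_out: Moves the arm, as the interface text tells. Shift numbers are shares of 0.04 m and turn numbers shares of 5 degrees, none past 1 either way. Its arguments: {"type":"object","properties":{"moves":{"type":"array"}},"required":["moves"]}

```bash
ls; mkdir -p pics; python3 - <<'E'
from plant import state, grab_frame, ticket, manip
import cv2
print(state()); print(manip, manip.grip_depth)
for n in ("side","top","wrist"):
    f=grab_frame(n); cv2.imwrite(f"pics/{n}0.png",f["frame"][:,:,::-1]); print(n,f["K"].tolist(),f.get("world_from_camera",f.get("hand_eye")).tolist())
E
```

```text
pics
{'time': 0.0, 'joint_pos': array([-1.44599855e+00,  5.33577710e-02,  1.61431519e+00, -1.52121159e-06,
        1.47599904e+00, -1.18988814e-01]), 'joint_vel': array([ 0.00098036, -0.00040106, -0.00019505,  0.00101751, -0.00232477,
        0.00041536]), 'joint_efforts': array([ 2.75866179e-03, -3.93680906e+01, -3.70171487e+01,  1.91543868e-04,
        7.13006637e-03, -1.58114511e-05]), 'tool_pos': array([ 0.15078941, -0.60588613,  0.2300498 ]), 'tool_rot': array([-7.32482832e-04,  7.87838110e-01, -6.15881508e-01, -7.37824052e-04]), 'contact_force': array([-0.78520526, -0.15623307, -0.19043258]), 'ft_torque': array([-0.02892256, -0.01621958, -0.01947745]), 'gripper_width': 1.000129419943611}
<Robot object at 0x7f6cd7bc7a10> 0.0187
side [[524.3446246085288, 0.0, 276.64636931663154], [0.0, 524.3446246085288, 217.19563746786613], [0.0, 0.0, 1.0]] [[0.9992789273448102, 0.0029805647948665218, 0.03785157325804867, 0.5150882781080686], [-0.031422659472906615, -0.49467702608885195, 0.8685086391807162, -1.2258320209178657], [0.021312949966055254, -0.8690717784472082, -0.494226670739602
[... 151 characters left out ...]
, 1.0]] [[0.028131556865540544, -0.9838937797608116, 0.17652661458347996, 0.3028628584869208], [-0.9993214480112538, -0.03188186490188414, -0.01844424666579551, 0.012010166183949742], [0.023775177244587747, -0.17588796672416687, -0.9841230431753067, 1.625300378858992], [0.0, 0.0, 0.0, 1.0]]
wrist [[370.0234989706578, 0.0, 282.28168392511867], [0.0, 370.0234989706578, 211.41912619262047], [0.0, 0.0, 1.0]] [[0.9999994976021995, -0.0007480653510403552, -0.0006672282803397587, -0.00017852624470249268], [0.0009202450161651241, 0.9490235428223284, 0.3152038520038503, -0.08220145439501396], [0.0003974222662807111, -0.3152043076596282, 0.9490237544383995, -0.14256105032444447], [0.0, 0.0, 0.0, 1.0]]
```

View pics/side0.png

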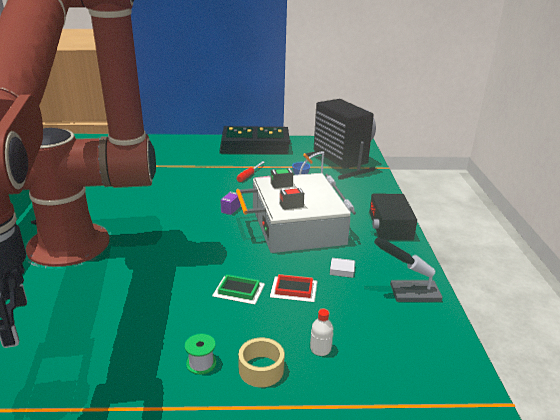

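View pics/top0.png

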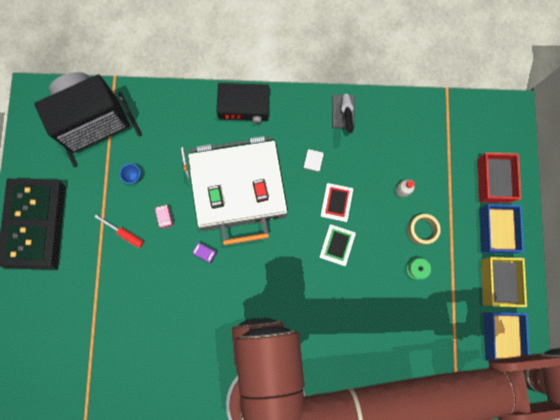

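The top view (up is +x, right is -y) shows the green-tagged module at px (215,196) and the red one at (260,190), both on the cover. The red nest is at (337,202), the green nest at (338,245) and the orange bar at (245,239). The pink and purple look-alikes are off the cover. Next I measure these.

```bash
cat > h.py <<'E'
from plant import state, grab_frame, ticket, manip
import cv2, numpy as np
from scipy.spatial.transform import Rotation as R
def cloud(f,T):
    z=f["z_map"];K=f["K"];v,u=np.indices(z.shape)
    P=np.stack([(u-K[0,2])/K[0,0]*z,(v-K[1,2])/K[1,1]*z,z],-1)
    return P@T[:3,:3].T+T[:3,3]
def pose():
    s=state();q=s["tool_rot"];T=np.eye(4);T[:3,:3]=R.from_quat([q[1],q[2],q[3],q[0]]).as_matrix();T[:3,3]=s["tool_pos"];return T
def get(n):
    T=pose() if n=="wrist" else None
    f=grab_frame(n)
    W=f["world_from_camera"] if n!="wrist" else T@f["hand_eye"]
    return f,cloud(f,W)
def rect(pts):
    (c,s,a)=cv2.minAreaRect((pts[:,:2]*1000).astype(np.float32)); return np.round(c,1),np.round(s,1),round(a,1)
E
python3 - <<'E'
from h import *
f,P=get("top"); hsv=cv2.cvtColor(f["frame"],cv2.COLOR_RGB2HSV)
v,u=np.indices(hsv.shape[:2])
def reg(n,u0,u1,v0,v1,zmin,zmax,col=None):
    m=(u>=u0)&(u<=u1)&(v>=v0)&(v<=v1)&(P[...,2]>zmin)&(P[...,2]<zmax)&(f["z_map"]>0)
    if col: m&=(hsv[...,1]>100)&(hsv[...,2]>60)&(hsv[...,0]>=col[0])&(hsv[...,0]<=col[1])
    p=P[m]; print(n,len(p),np.round(p.mean(0)*1000,1),np.round(np.median(p[:,2])*1000,1),rect(p))
reg("mg",200,232,178,215,.125,.17)
reg("mr",245,280,172,208,.125,.17)
reg("cover",180,295,135,230,.09,.115)
reg("bar",215,275,230,248,.06,.115,(5,20))
reg("nr",318,358,180,222,.008,.03)
reg("ng",318,360,225,266,.008,.03)
reg("quad",175,192,140,180,.11,.2)
for n,c in (("side",0),):
  f,P=get(n); hsv=cv2.cvtColor(f["frame"],cv2.COLOR_RGB2HSV)
  v,u=np.indices(hsv.shape[:2])
  reg("nr",270,320,272,302,.008,.03); reg("ng",213,266,272,304,.008,.03)
  reg("mg",268,296,164,190,.142,.17);reg("mr",276,308,185,210,.142,.17);reg("bar",230,256,185,215,.06,.115,(5,20))
E
```

```text
mg 284 [587.2 162.5 145.2] 145.7 (array([588.4, 163.4]), array([61. , 36.5]), 13.7)
mr 281 [609.1  35.2 145.8] 146.5 (array([611.1,  35.4]), array([62.1, 36. ]), 15.3)
cover 6287 [641.3 106.4 100.9] 100.8 (array([625.3, 108. ]), array([283.2, 270.9]), 10.8)
bar 182 [473.2  73.7 100. ] 100.4 (array([473.7,  73.6]), array([ 12.1, 129. ]), 11.5)
nr 265 [ 607.7 -202.9   12.9] 12.4 (array([ 610.5, -207.1]), array([119. , 122.3]), 88.6)
ng 280 [ 474.  -205.1   12.9] 12.4 (array([ 464.7, -209.4]), array([115.2, 123.1]), 1.8)
quad 76 [683.9 253.6 152.2] 158.4 (array([684.5, 253.6]), array([72.3,  7.2]), 12.0)
nr 316 [ 604.4 -204.2   13.2] 13.5 (array([ 604.8, -201.9]), array([72.4, 85.8]), 79.9)
ng 332 [ 470.8 -208.    13.3] 13.5 (array([ 470.9, -205.6]), array([70.9, 89.1]), 74.4)
mg 155 [589.2 137.8 146.1] 146.1 (array([595.9, 108.1]), array([ 59.7, 148. ]), 9.6)
mr 155 [607.7  31.7 145.9] 146.1 (array([609.2,  32. ]), array([60.8, 44.5]), 17.0)
bar 99 [471.4  67.8  99. ] 99.2 (array([471.6,  74.2]), array([ 13.6, 133.2]), 9.9)
```

Call:
carry_out:
  moves:
    - [[0,0,0,-0.52,-0.84,-0.09,1],[0,0,0,-0.52,-0.84,-0.09,1],[0,0,0,-0.52,-0.84,-0.09,1],[0,0,0,-0.52,-0.84,-0.09,1],[0,0,0,-0.52,-0.84,-0.09,1],[0,0,0,-0.52,-0.84,-0.09,1],[0,0,0,-0.52,-0.84,0,1],[0,0,0,-0.52,-0.84,0,1]]

```text
time: 0.92
tool_pos: [0.3726, -0.3787, 0.2534]
tool_rot: [0.0, 0.788, -0.616, 0.001]
contact_force: [0.3, -0.5, 0.0]
gripper_width: 0.998
```

Call:
carry_out:
  moves:
    - [[0,0,0,-0.52,-0.84,0,1],[0,0,0,-0.52,-0.84,0,1],[0,0,0,-0.52,-0.84,0,1],[0,0,0,-0.52,-0.84,0,1],[0,0,0,-0.52,-0.84,0,1],[0,0,0,-0.52,-0.84,0,1],[0,0,0,0,0,0,1],[0,0,0,0,0,0,1]]

```text
time: 1.58
tool_pos: [0.538, -0.2087, 0.2526]
tool_rot: [0.0, 0.789, -0.614, -0.0]
contact_force: [-0.6, -0.3, 0.0]
gripper_width: 0.997
```

```bash
cat >> h.py <<'E'
def go(x,y,z,toolx_deg=None):
    "delta from the present pose to target, in tool axes; rows units"
    T=pose(); d=T[:3,:3].T@(np.array([x,y,z])-T[:3,3]); a=np.degrees(np.arctan2(T[1,0],T[0,0]))
    print("pose",np.round(T[:3,3],4),"toolx",round(a,2),"tilt z",np.round(T[:3,2],4))
    print("delta units(0.04m)",np.round(d/0.04,3),"norm",round(np.linalg.norm(d)/.04,2))
    if toolx_deg is not None: print("turn z units (5deg)",round(-(((toolx_deg-a)+180)%360-180)/5,3))
E
python3 - <<'E'
from h import *
s=state();print(s["time"],s["tool_pos"],s["contact_force"])
f,P=get("wrist");cv2.imwrite("pics/w1.png",f["frame"][:,:,::-1])
hsv=cv2.cvtColor(f["frame"],cv2.COLOR_RGB2HSV)
for n,x0 in (("red",.608),("green",.472)):
    m=(P[...,2]>.010)&(P[...,2]<.022)&(abs(P[...,0]-x0)<.065)&(abs(P[...,1]+.205)<.07)&(f["z_map"]>0)
    h=hsv[...,0]; m&=(hsv[...,1]>80)&(((h<12)|(h>168)) if n=="red" else (h>40)&(h<90))
    m=cv2.morphologyEx(m.astype(np.uint8),cv2.MORPH_OPEN,np.ones((2,2)))>0
    p=P[m];print(n,len(p),np.median(p[:,2]),rect(p))
E
```

```text
1.5833 [ 0.53796609 -0.20866584  0.25260616] [-0.55573601 -0.34372496  0.01467155]
red 1591 0.01574258250761207 (array([ 604.2, -204.3]), array([64.2, 88.6]), 79.9)
green 1273 0.015640172351709947 (array([ 515.5, -213.3]), array([ 76.7, 196. ]), 82.3)
```

View pics/w1.png

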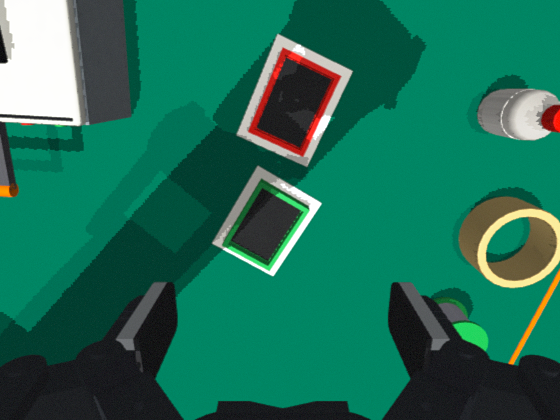

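The wrist view shows the red nest at px (295,102) and the green nest at (266,224), both clear and empty. The green mask picked up outliers, so I keep only its largest blob.

```bash
python3 - <<'E'
from h import *
f,P=get("wrist")
hsv=cv2.cvtColor(f["frame"],cv2.COLOR_RGB2HSV);h=hsv[...,0]
for n,x0 in (("red",.608),("green",.472)):
  for zlo in (.006,.011):
    m=(P[...,2]>zlo)&(P[...,2]<.022)&(f["z_map"]>0)&(hsv[...,1]>80)
    m&=((h<12)|(h>168)) if n=="red" else (h>40)&(h<90)
    k,l,st,c=cv2.connectedComponentsWithStats(m.astype(np.uint8))
    best=sorted(range(1,k),key=lambda i:-st[i,4])[:2]
    for i in best:
        p=P[l==i];print(n,zlo,len(p),c[i].round(),round(np.median(p[:,2]),4),rect(p))
E
```

```text
red 0.006 1770 [293. 100.] 0.0157 (array([ 605.8, -202.2]), array([62. , 86.1]), 79.8)
red 0.006 5 [300. 143.] 0.0066 (array([ 568.9, -220.1]), array([0.7, 4.4]), 88.5)
red 0.011 1573 [293. 100.] 0.0159 (array([ 605.8, -202.2]), array([62. , 86.1]), 79.8)
green 0.006 1490 [265. 225.] 0.0154 (array([ 472.4, -204.9]), array([61.6, 86.2]), 73.0)
green 0.006 3 [123. 117.] 0.018 (array([552.6, -43. ]), array([0.1, 0.4]), 87.0)
green 0.011 1232 [264. 224.] 0.0157 (array([ 472.3, -204.9]), array([61.6, 86.2]), 73.0)
green 0.011 3 [123. 117.] 0.018 (array([552.6, -43. ]), array([0.1, 0.4]), 87.0)
```

Call:
carry_out:
  moves:
    - [[0,0,0,-0.86,-0.35,-0.2,1],[0,0,0,-0.86,-0.35,-0.2,1],[0,0,0,-0.86,-0.35,-0.2,1],[0,0,0,-0.86,-0.35,-0.2,1],[0,0,0,-0.86,-0.35,-0.2,1],[0,0,0,-0.86,-0.35,0,1],[0,0,0,-0.86,-0.35,0,1],[0,0,0,-0.86,-0.35,0,1]]

```text
time: 2.35
tool_pos: [0.5793, 0.0837, 0.2935]
tool_rot: [-0.0, 0.787, -0.617, 0.0]
contact_force: [0.8, -0.1, 0.4]
gripper_width: 1.001
```

Call:
carry_out:
  moves:
    - [[0,0,0,-0.86,-0.35,0,1],[0,0,0,-0.86,-0.35,0,1],[0,0,0,0,0,0,1],[0,0,0,0,0,0,1]]

```text
time: 2.68
tool_pos: [0.5898, 0.1573, 0.2927]
tool_rot: [0.0, 0.788, -0.616, -0.0]
contact_force: [0.3, -0.0, 0.4]
gripper_width: 0.999
```

```bash
python3 - <<'E'
from h import *
f,P=get("wrist");cv2.imwrite("pics/w2.png",f["frame"][:,:,::-1])
m=(P[...,2]>.138)&(P[...,2]<.156)&(f["z_map"]>0)&(P[...,0]<.66)
k,l,st,c=cv2.connectedComponentsWithStats(m.astype(np.uint8))
for i in sorted(range(1,k),key=lambda i:-st[i,4])[:3]:
    p=P[l==i];print(len(p),c[i].round(),round(np.median(p[:,2]),4),rect(p), f["frame"][l==i].mean(0))
go(.588,.163,.17)
E
```

```text
3317 [430. 204.] 0.147 (array([609.9,  36.6]), array([60.7, 36.1]), 15.0) [119.23002713  39.58456437  37.45372324]
3206 [274. 193.] 0.1471 (array([588.4, 164.3]), array([60.6, 35.9]), 12.9) [30.34840923 57.66656269 40.11478478]
10 [186.  78.] 0.1394 (array([659.2, 249.7]), array([1.4, 3.1]), 12.9) [109.8 109.  116.5]
pose [0.5899 0.1563 0.2927] toolx -76.08 tilt z [-3.e-04 -7.e-04 -1.e+00]
delta units(0.04m) [-0.176  0.004  3.068] norm 3.07
```

View pics/w2.png

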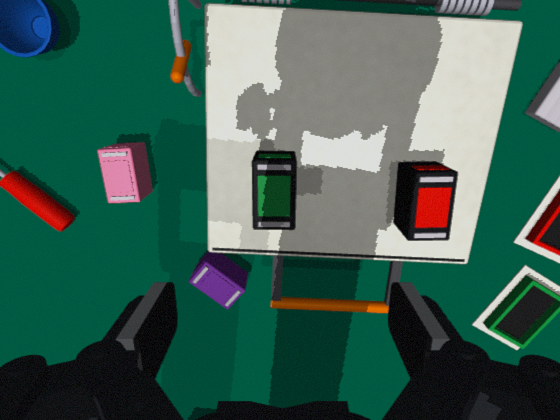

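The wrist view shows the green module at px (274,193) and the red one at (427,204), 60.6x36 mm and 147 mm high as expected. I descend on the green one.

Call:
carry_out:
  moves:
    - [[0,0,0.2,-0.19,0.02,0,1],[0,0,0,0,0,0.8,1],[0,0,0,0,0,0.8,1],[0,0,0,0,0,0.8,1],[0,0,0,0,0,0.8,1],[0,0,0,0,0,0.5,1],[0,0,0,0,0,0.4,1],[0,0,0,0,0,0,1]]

```text
time: 3.4
tool_pos: [0.5845, 0.1615, 0.1241]
tool_rot: [0.003, 0.781, -0.624, -0.003]
contact_force: [-0.4, -0.0, -1.2]
gripper_width: 1.0
```

```bash
python3 - <<'E'
from h import *
go(.5884,.1643,.119,-77.1)
f,P=get("wrist");cv2.imwrite("pics/w3.png",f["frame"][:,:,::-1])
E
```

```text
pose [0.5845 0.1615 0.1241] toolx -77.22 tilt z [-0.0081 -0.0016 -1.    ]
delta units(0.04m) [-0.046 -0.112  0.126] norm 0.17
turn z units (5deg) -0.025
```

View pics/w3.png

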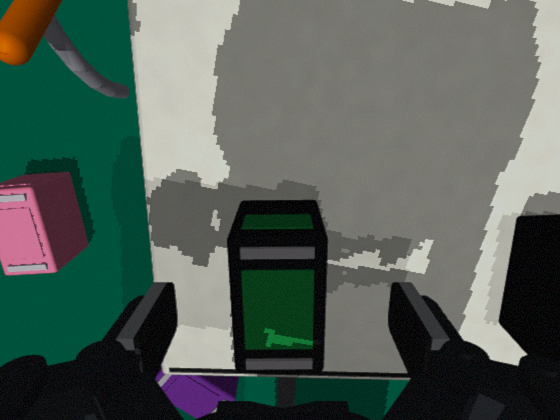

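The module is between the open fingers, centred near px (282,300). I let the arm settle.

Call:
carry_out:
  moves:
    - [[0,0,0,0,0,0,1],[0,0,0,0,0,0,1]]

```text
time: 3.62
tool_pos: [0.5886, 0.1637, 0.1312]
tool_rot: [-0.001, 0.782, -0.623, 0.001]
contact_force: [0.5, -0.1, 1.3]
gripper_width: 0.999
```

```bash
python3 - <<'E'
from h import *
go(.5884,.1643,.119,-77.1)
E
```

```text
pose [0.5886 0.1637 0.1312] toolx -77.11 tilt z [ 3.4e-03  4.0e-04 -1.0e+00]
delta units(0.04m) [-0.017  0.003  0.304] norm 0.3
turn z units (5deg) -0.003
```

Call:
carry_out:
  moves:
    - [[0,0,0,0,0,0.15,1],[0,0,0,0,0,0.12,1],[0,0,0,0,0,0,1],[0,0,0,0,0,0,1],[0,0,0,0,0,0,1]]

```text
time: 4.03
tool_pos: [0.5872, 0.1646, 0.1181]
tool_rot: [0.0, 0.782, -0.623, -0.0]
contact_force: [0.4, -0.1, -0.3]
gripper_width: 1.0
```

Call:
carry_out:
  moves:
    - [[0,0,0,0,0,0,-0.3],[0,0,0,0,0,0,-0.5],[0,0,0,0,0,0,-0.6],[0,0,0,0,0,0,-0.6],[0,0,0,0,0,0,-0.6],[0,0,0,0,0,0,-0.6]]

```text
time: 4.53
tool_pos: [0.5874, 0.1645, 0.1185]
tool_rot: [-0.0, 0.782, -0.623, 0.0]
contact_force: [-1.2, 0.8, 3.0]
gripper_width: 0.41
```

Call:
carry_out:
  moves:
    - [[0,0,0,0,0,-0.3,-1],[0,0,0,0,0,-0.7,-1],[0,0,0,0,0,-0.7,-1],[0,0,0,0,0,-0.6,-1],[0,0,0,0,0,-0.3,-1],[0,0,0,0,0,0,-1]]

```text
time: 5.03
tool_pos: [0.5892, 0.1648, 0.2268]
tool_rot: [-0.003, 0.782, -0.623, 0.003]
contact_force: [0.2, -1.1, -0.7]
gripper_width: 0.405
```

```bash
python3 - <<'E'
from h import *
print(state()["gripper_width"])
go(.4723,-.2049,.2,-107)
E
```

```text
0.4049225206608549
pose [0.5892 0.1648 0.2268] toolx -77.03 tilt z [ 0.0073  0.0011 -1.    ]
delta units(0.04m) [8.349 4.928 0.639] norm 9.72
turn z units (5deg) 5.994
```

Call:
carry_out:
  moves:
    - [[0,0,0,0.4,0.23,0,-1],[0,0,0,0.75,0.44,0,-1],[0,0,0,0.75,0.44,0,-1],[0,0,0,0.75,0.44,0,-1],[0,0,0,0.75,0.44,0,-1],[0,0,0,0.75,0.44,0,-1],[0,0,0,0.75,0.44,0,-1],[0,0,0,0.75,0.44,0,-1]]

```text
time: 5.7
tool_pos: [0.5072, -0.0865, 0.2199]
tool_rot: [0.001, 0.783, -0.623, -0.001]
contact_force: [-0.2, -0.5, -1.7]
gripper_width: 0.411
```

Call:
carry_out:
  moves:
    - [[0,0,0,0.75,0.44,0,-1],[0,0,0,0.75,0.44,0,-1],[0,0,0,0.75,0.44,0,-1],[0,0,0,0.45,0.29,0,-1],[0,0,0.8,0,0,0,-1],[0,0,0.8,0,0,0,-1],[0,0,0.8,0,0,0,-1],[0,0,0.8,0,0,0,-1]]

```text
time: 6.37
tool_pos: [0.4694, -0.205, 0.2197]
tool_rot: [-0.0, -0.687, 0.727, 0.002]
contact_force: [-0.9, 0.1, -1.1]
gripper_width: 0.411
```

Call:
carry_out:
  moves:
    - [[0,0,0.8,0,0,0,-1],[0,0,0.8,0,0,0,-1],[0,0,0.8,0,0,0,-1],[0,0,0.4,0,0,0,-1],[0,0,0,0,0,0,-1],[0,0,0,0,0,0,-1],[0,0,0,0,0,0,-1]]

```text
time: 6.95
tool_pos: [0.47, -0.2049, 0.221]
tool_rot: [-0.0, -0.595, 0.804, 0.001]
contact_force: [-1.5, -0.0, -0.7]
gripper_width: 0.412
```

```bash
python3 - <<'E'
from h import *
print(state()["gripper_width"])
go(.4723,-.2049,.06,-107)
f,P=get("wrist");cv2.imwrite("pics/w4.png",f["frame"][:,:,::-1])
E
```

```text
0.41220935742465814
pose [ 0.47   -0.2049  0.221 ] toolx -106.99 tilt z [-0.0016  0.001  -1.    ]
delta units(0.04m) [-0.016 -0.062  4.024] norm 4.02
turn z units (5deg) 0.003
```

View pics/w4.png

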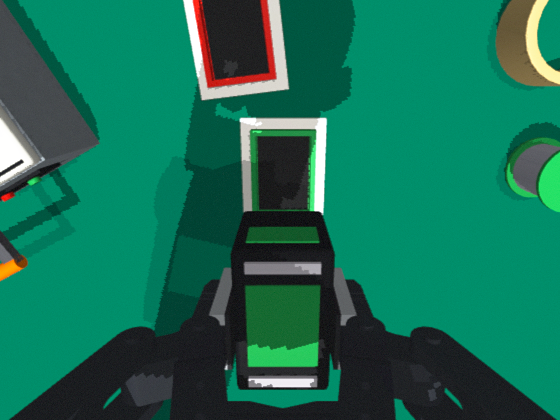

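The module is held upright and lined up with the green nest (px 283,170). I descend.

Call:
carry_out:
  moves:
    - [[0,0,0,-0.02,-0.04,0.4,-1],[0,0,0,0,0,0.8,-1],[0,0,0,0,0,0.8,-1],[0,0,0,0,0,0.8,-1],[0,0,0,0,0,0.7,-1],[0,0,0,0,0,0.4,-1],[0,0,0,0,0,0,-1],[0,0,0,0,0,0,-1]]

```text
time: 7.67
tool_pos: [0.4715, -0.2045, 0.0652]
tool_rot: [-0.0, -0.595, 0.804, 0.001]
contact_force: [0.4, 0.3, -1.4]
gripper_width: 0.409
```

```bash
python3 - <<'E'
from h import *
print(state()["gripper_width"])
go(.4723,-.2049,.0215,-107)
f,P=get("wrist");cv2.imwrite("pics/w5.png",f["frame"][:,:,::-1])
E
```

```text
0.4091076739214069
pose [ 0.4715 -0.2045  0.0652] toolx -107.02 tilt z [-0.0021  0.0013 -1.    ]
delta units(0.04m) [ 0.005 -0.024  1.093] norm 1.09
turn z units (5deg) -0.003
```

View pics/w5.png

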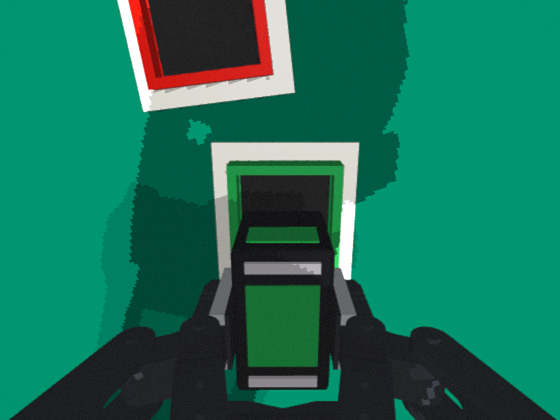

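Centred over the pocket (module column 283, nest column 285). Now the last 43 mm, slowly.

Call:
carry_out:
  moves:
    - [[0,0,0,0,0,0.3,-1],[0,0,0,0,0,0.3,-1],[0,0,0,0,0,0.2,-1],[0,0,0,0,0,0.15,-1],[0,0,0,0,0,0.05,-1],[0,0,0,0,0,0.03,-1],[0,0,0,0,0,0,-1],[0,0,0,0,0,0,-1]]

```text
time: 8.38
tool_pos: [0.4725, -0.2051, 0.0252]
tool_rot: [0.0, -0.595, 0.804, -0.0]
contact_force: [0.2, -0.3, -1.0]
gripper_width: 0.407
```

Call:
carry_out:
  moves:
    - [[0,0,0,0,0,0.04,-1],[0,0,0,0,0,0.04,-1],[0,0,0,0,0,0,-1],[0,0,0,0,0,0,-1]]

```text
time: 8.72
tool_pos: [0.4722, -0.2049, 0.0217]
tool_rot: [0.0, -0.595, 0.804, -0.0]
contact_force: [0.2, 0.3, -1.7]
gripper_width: 0.408
```

Call:
carry_out:
  moves:
    - [[0,0,0,0,0,0.03,-1],[0,0,0,0,0,0,-1],[0,0,0,0,0,0,-1]]

```text
time: 8.97
tool_pos: [0.4725, -0.205, 0.0216]
tool_rot: [-0.0, -0.595, 0.804, 0.0]
contact_force: [-2.4, 1.8, 5.6]
gripper_width: 0.413
```

Contact with 5.6 N upward, at the expected height. I release and rise.

Call:
carry_out:
  moves:
    - [[0,0,0,0,0,0,0.3],[0,0,0,0,0,0,0.6],[0,0,0,0,0,0,0.8],[0,0,0,0,0,-0.3,0.8],[0,0,0,0,0,-0.6,1],[0,0,0,0,0,-0.9,1],[0,0,0,0,0,-0.9,1],[0,0,0,0,0,-0.9,1]]

```text
time: 9.63
tool_pos: [0.4719, -0.2047, 0.1666]
tool_rot: [-0.0, -0.595, 0.804, -0.0]
contact_force: [1.4, -0.5, 0.4]
gripper_width: 1.001
```

Call:
carry_out:
  moves:
    - [[0,0,0,0,0,-0.9,1],[0,0,0,0,0,-0.9,1],[0,0,0,0,0,-0.6,1],[0,0,0,0,0,0,1],[0,0,0,0,0,0,1]]

```text
time: 10.05
tool_pos: [0.4731, -0.2054, 0.2636]
tool_rot: [0.001, -0.595, 0.804, -0.002]
contact_force: [-0.1, -0.7, -0.3]
gripper_width: 1.0
```

```bash
python3 - <<'E'
from h import *
f,P=get("wrist");cv2.imwrite("pics/w6.png",f["frame"][:,:,::-1])
m=(P[...,2]>.03)&(P[...,2]<.08)&(f["z_map"]>0)&(abs(P[...,0]-.472)<.05)&(abs(P[...,1]+.205)<.05)
p=P[m];print(len(p),np.median(p[:,2]))
m=m&(P[...,2]>.043);print(rect(P[m]),np.percentile(P[m][:,2],[5,95]))
go(.6099,.0366,.25,-75)
E
```

```text
2271 0.050315049716529
(array([ 473.2, -204.5]), array([36. , 60.2]), 72.8) [0.04853796 0.05194397]
pose [ 0.4722 -0.2049  0.2612] toolx -107.03 tilt z [ 1.e-03 -6.e-04 -1.e+00]
delta units(0.04m) [-6.781 -1.523  0.279] norm 6.96
turn z units (5deg) -6.406
```

View pics/w6.png

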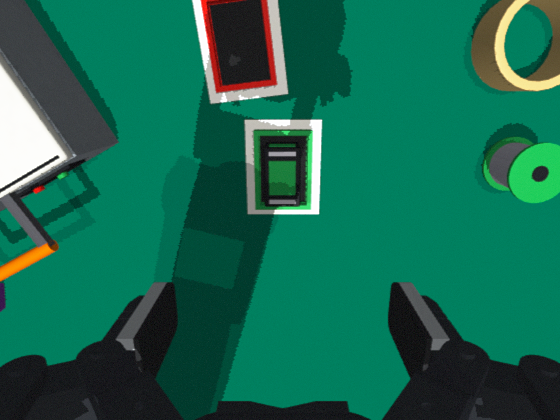

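The green module is fully seated and centred: top at 50 mm, 1 mm off nest centre, level (px 284,172). Now the red one.

Call:
carry_out:
  moves:
    - [[0,0,0,-0.85,-0.19,0,1],[0,0,0,-0.85,-0.19,0,1],[0,0,0,-0.85,-0.19,0,1],[0,0,0,-0.85,-0.19,0,1],[0,0,0,-0.85,-0.19,0,1],[0,0,0,-0.85,-0.19,0,1],[0,0,0,-0.85,-0.19,0,1],[0,0,0,-0.83,-0.19,0,1]]

```text
time: 10.77
tool_pos: [0.6092, 0.0384, 0.2578]
tool_rot: [-0.002, -0.595, 0.804, 0.001]
contact_force: [-0.4, -0.1, -0.0]
gripper_width: 0.998
```

Call:
carry_out:
  moves:
    - [[0,0,-0.9,0,0,0,1],[0,0,-0.9,0,0,0,1],[0,0,-0.9,0,0,0,1],[0,0,-0.9,0,0,0,1],[0,0,-0.9,0,0,0,1],[0,0,-0.9,0,0,0,1],[0,0,-0.9,0,0,0,1],[0,0,-0.1,0,0,0,1]]

```text
time: 11.43
tool_pos: [0.6086, 0.0367, 0.2578]
tool_rot: [0.001, 0.794, -0.608, -0.002]
contact_force: [-0.5, -0.6, -0.5]
gripper_width: 1.0
```

Call:
carry_out:
  moves:
    - [[0,0,0,0,0,0,1],[0,0,0,0,0,0,1],[0,0,0,0,0,0,1]]

```text
time: 11.68
tool_pos: [0.6095, 0.0366, 0.2598]
tool_rot: [0.0, 0.793, -0.609, -0.0]
contact_force: [0.1, 0.3, 0.3]
gripper_width: 1.0
```

```bash
python3 - <<'E'
from h import *
f,P=get("wrist")
m=(P[...,2]>.138)&(P[...,2]<.156)&(f["z_map"]>0)&(P[...,0]<.66)
k,l,st,c=cv2.connectedComponentsWithStats(m.astype(np.uint8))
for i in sorted(range(1,k),key=lambda i:-st[i,4])[:2]:
    p=P[l==i];print(len(p),c[i].round(),round(np.median(p[:,2]),4),rect(p))
go(.6099,.0366,.119,-75)
E
```

```text
3959 [284. 204.] 0.1472 (array([610.5,  36.2]), array([60.3, 36. ]), 15.0)
pose [0.6096 0.0366 0.26  ] toolx -75.08 tilt z [-8.e-04  0.e+00 -1.e+00]
delta units(0.04m) [ 2.000e-03 -1.000e-02  3.526e+00] norm 3.53
turn z units (5deg) -0.016
```

Call:
carry_out:
  moves:
    - [[0,0,0,0,-0.02,0.4,1],[0,0,0,0,0,0.8,1],[0,0,0,0,0,0.8,1],[0,0,0,0,0,0.7,1],[0,0,0,0,0,0.5,1],[0,0,0,0,0,0.3,1],[0,0,0,0,0,0,1],[0,0,0,0,0,0,1]]

```text
time: 12.4
tool_pos: [0.6106, 0.0368, 0.1206]
tool_rot: [0.0, 0.793, -0.609, -0.0]
contact_force: [0.5, -0.1, 0.5]
gripper_width: 1.001
```

Call:
carry_out:
  moves:
    - [[0,0,0,0,0,0,1],[0,0,0,0,0,0,-0.2],[0,0,0,0,0,0,-0.5],[0,0,0,0,0,0,-0.6],[0,0,0,0,0,0,-0.6],[0,0,0,0,0,0,-0.6],[0,0,0,0,0,0,-0.6]]

```text
time: 12.98
tool_pos: [0.611, 0.0367, 0.1215]
tool_rot: [-0.0, 0.793, -0.609, 0.0]
contact_force: [-1.7, -0.5, 3.5]
gripper_width: 0.409
```

Call:
carry_out:
  moves:
    - [[0,0,0,0,0,-0.3,-1],[0,0,0,0,0,-0.7,-1],[0,0,0,0,0,-0.7,-1],[0,0,0,0,0,-0.6,-1],[0,0,0,0,0,-0.3,-1],[0,0,0,0,0,0,-1]]

```text
time: 13.48
tool_pos: [0.6124, 0.0367, 0.229]
tool_rot: [-0.002, 0.793, -0.609, 0.003]
contact_force: [0.2, -0.0, -0.8]
gripper_width: 0.409
```

```bash
python3 - <<'E'
from h import *
print(state()["gripper_width"])
go(.6058,-.2022,.22,-100.2)
E
```

```text
0.4092502515919149
pose [0.6124 0.0367 0.229 ] toolx -75.03 tilt z [ 7.e-03 -4.e-04 -1.e+00]
delta units(0.04m) [5.727 1.705 0.225] norm 5.98
turn z units (5deg) 5.035
```

Call:
carry_out:
  moves:
    - [[0,0,0,0.4,0.12,0,-1],[0,0,0,0.8,0.24,0,-1],[0,0,0,0.8,0.24,0,-1],[0,0,0,0.8,0.24,0,-1],[0,0,0,0.8,0.24,0,-1],[0,0,0,0.8,0.24,0,-1],[0,0,0,0.8,0.24,0,-1],[0,0,0,0.53,0.16,0,-1]]

```text
time: 14.15
tool_pos: [0.6018, -0.2049, 0.2218]
tool_rot: [0.001, 0.793, -0.61, -0.002]
contact_force: [0.1, 0.4, -0.9]
gripper_width: 0.413
```

Call:
carry_out:
  moves:
    - [[0,0,0.8,0,0,0,-1],[0,0,0.8,0,0,0,-1],[0,0,0.8,0,0,0,-1],[0,0,0.8,0,0,0,-1],[0,0,0.8,0,0,0,-1],[0,0,0.8,0,0,0,-1],[0,0,0.23,0,0,0,-1],[0,0,0,0,0,0,-1]]

```text
time: 14.82
tool_pos: [0.6025, -0.202, 0.2224]
tool_rot: [-0.001, -0.642, 0.767, 0.001]
contact_force: [-0.6, -0.1, -1.3]
gripper_width: 0.407
```

Call:
carry_out:
  moves:
    - [[0,0,0,0,0,0,-1],[0,0,0,0,0,0,-1]]

```text
time: 14.98
tool_pos: [0.603, -0.2023, 0.2237]
tool_rot: [-0.0, -0.642, 0.767, 0.001]
contact_force: [0.0, -0.4, -1.8]
gripper_width: 0.408
```

```bash
python3 - <<'E'
from h import *
print(state()["gripper_width"])
go(.6058,-.2022,.065,-100.2)
E
```

```text
0.40793067218025064
pose [ 0.603  -0.2023  0.2237] toolx -100.12 tilt z [-1.e-03  5.e-04 -1.e+00]
delta units(0.04m) [-0.013 -0.073  3.968] norm 3.97
turn z units (5deg) 0.015
```

Call:
carry_out:
  moves:
    - [[0,0,0,-0.01,-0.07,0.4,-1],[0,0,0,0,0,0.8,-1],[0,0,0,0,0,0.8,-1],[0,0,0,0,0,0.8,-1],[0,0,0,0,0,0.7,-1],[0,0,0,0,0,0.4,-1],[0,0,0,0,0,0,-1],[0,0,0,0,0,0,-1]]

```text
time: 15.65
tool_pos: [0.6054, -0.2021, 0.0675]
tool_rot: [-0.0, -0.642, 0.767, 0.001]
contact_force: [-0.1, -0.7, 0.2]
gripper_width: 0.408
```

```bash
python3 - <<'E'
from h import *
print(state()["gripper_width"])
go(.6058,-.2022,.024,-100.2)
f,P=get("wrist");cv2.imwrite("pics/w7.png",f["frame"][:,:,::-1])
E
```

```text
0.40788131657843874
pose [ 0.6054 -0.2021  0.0675] toolx -100.15 tilt z [-0.0021  0.001  -1.    ]
delta units(0.04m) [ 1.000e-03 -1.200e-02  1.087e+00] norm 1.09
turn z units (5deg) 0.009
```

View pics/w7.png

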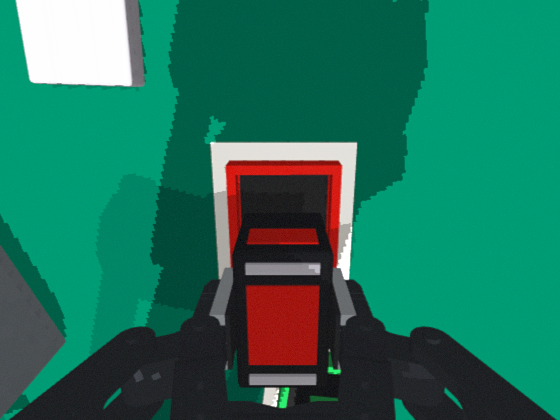

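The module is centred over the red pocket (column 284), so I lower it.

Call:
carry_out:
  moves:
    - [[0,0,0,0,0,0.3,-1],[0,0,0,0,0,0.3,-1],[0,0,0,0,0,0.2,-1],[0,0,0,0,0,0.15,-1],[0,0,0,0,0,0.07,-1],[0,0,0,0,0,0.03,-1],[0,0,0,0,0,0,-1],[0,0,0,0,0,0,-1]]

```text
time: 16.37
tool_pos: [0.6064, -0.2026, 0.0268]
tool_rot: [0.0, -0.642, 0.767, -0.0]
contact_force: [0.7, -0.6, -1.5]
gripper_width: 0.411
```

Call:
carry_out:
  moves:
    - [[0,0,0,0,0,0.04,-1],[0,0,0,0,0,0,-1],[0,0,0,0,0,0,-1]]

```text
time: 16.62
tool_pos: [0.6063, -0.2025, 0.0252]
tool_rot: [0.0, -0.642, 0.767, -0.0]
contact_force: [-0.1, -0.6, -1.4]
gripper_width: 0.41
```

Call:
carry_out:
  moves:
    - [[0,0,0,0,0,0.05,-1],[0,0,0,0,0,0,-1],[0,0,0,0,0,0,-1]]

```text
time: 16.87
tool_pos: [0.6067, -0.2027, 0.0247]
tool_rot: [0.0, -0.642, 0.767, -0.0]
contact_force: [-2.9, 0.9, 6.7]
gripper_width: 0.41
```

Contact at 6.7 N. I release and rise.

Call:
carry_out:
  moves:
    - [[0,0,0,0,0,0,0.3],[0,0,0,0,0,0,0.6],[0,0,0,0,0,0,0.8],[0,0,0,0,0,-0.3,0.8],[0,0,0,0,0,-0.6,1],[0,0,0,0,0,-0.9,1],[0,0,0,0,0,-0.9,1],[0,0,0,0,0,-0.9,1]]

```text
time: 17.53
tool_pos: [0.6058, -0.2024, 0.1689]
tool_rot: [-0.0, -0.642, 0.767, 0.0]
contact_force: [1.0, -0.4, -0.6]
gripper_width: 1.002
```

Call:
carry_out:
  moves:
    - [[0,0,0,0,0,-0.9,1],[0,0,0,0,0,-0.9,1],[0,0,0,0,0,-0.6,1],[0,0,0,0,0,0,1],[0,0,0,0,0,0,1]]

```text
time: 17.95
tool_pos: [0.6071, -0.2029, 0.2665]
tool_rot: [0.001, -0.642, 0.767, -0.003]
contact_force: [0.4, 0.4, -0.5]
gripper_width: 0.998
```

```bash
python3 - <<'E'
from h import *
f,P=get("wrist");cv2.imwrite("pics/w8.png",f["frame"][:,:,::-1])
for x,y in ((.6058,-.2022),(.472,-.205)):
  m=(P[...,2]>.043)&(P[...,2]<.08)&(f["z_map"]>0)&(abs(P[...,0]-x)<.05)&(abs(P[...,1]-y)<.05)
  if m.sum()>20: print(rect(P[m]),np.percentile(P[m][:,2],[5,50,95]))
print(state()["joint_pos"])
go(.4735,.0737,.27,11)
# bar and box line from the top camera
f,P=get("top"); hsv=cv2.cvtColor(f["frame"],cv2.COLOR_RGB2HSV)
m=(P[...,2]>.085)&(P[...,2]<.115)&(P[...,0]<.52)&(abs(P[...,1]-.074)<.12)&(hsv[...,1]>120)&(hsv[...,0]>5)&(hsv[...,0]<20)
print("bar",m.sum(),rect(P[m]),np.median(P[m][:,2]))
cv2.imwrite("pics/t2.png",f["frame"][:,:,::-1])
E
```

```text
(array([ 605.5, -201.8]), array([36., 61.]), 79.7) [0.04825941 0.05032596 0.05194626]
(array([ 473.7, -204.5]), array([36.2, 61.2]), 73.0) [0.04745319 0.05026068 0.05177406]
[-4.38761234e-01  6.77514287e-02  1.54338974e+00 -1.80254041e-07
  1.52929645e+00  1.30967695e+00]
pose [ 0.6061 -0.2025  0.2637] toolx -100.18 tilt z [ 1.e-03 -5.e-04 -1.e+00]
delta units(0.04m) [-6.21   4.484 -0.164] norm 7.66
turn z units (5deg) -22.236
bar 179 (array([473.4,  73.8]), array([ 12.1, 128.3]), 11.3) 0.09997859284840582
```

View pics/w8.png

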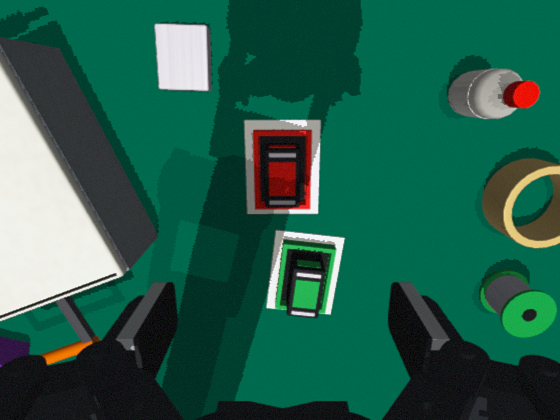

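Both modules are fully seated (tops at 50 mm, each within 2 mm of its nest centre). Now to the bar.

Call:
carry_out:
  moves:
    - [[0,0,0,-0.77,0.56,0,1],[0,0,0,-0.78,0.56,0,1],[0,0,0,-0.78,0.56,0,1],[0,0,0,-0.78,0.56,0,1],[0,0,0,-0.78,0.56,0,1],[0,0,0,-0.78,0.56,0,1],[0,0,0,-0.78,0.56,0,1],[0,0,0,-0.77,0.56,0,1]]

```text
time: 18.72
tool_pos: [0.4715, 0.0755, 0.2604]
tool_rot: [-0.002, -0.641, 0.767, 0.001]
contact_force: [0.1, 0.6, 0.5]
gripper_width: 0.999
```

Call:
carry_out:
  moves:
    - [[0,0,-1,0,0,0,-0.1],[0,0,-1,0,0,0,-0.1],[0,0,-1,0,0,0,-0.1],[0,0,-1,0,0,0,-0.1],[0,0,-1,0,0,0,-0.1],[0,0,-1,0,0,0,-0.1],[0,0,-1,0,0,0,-0.1],[0,0,-1,0,0,0,-0.1]]

```text
time: 19.38
tool_pos: [0.4726, 0.0741, 0.2603]
tool_rot: [0.001, 0.866, -0.499, -0.002]
contact_force: [0.0, 0.1, 1.1]
gripper_width: 0.449
```

Call:
carry_out:
  moves:
    - [[0,0,-1,0,0,0,-0.1],[0,0,-1,0,0,0,-0.1],[0,0,-1,0,0,0,-0.1],[0,0,-1,0,0,0,-0.1],[0,0,-1,0,0,0,-0.1],[0,0,-1,0,0,0,-0.1],[0,0,-1,0,0,0,-0.1],[0,0,-1,0,0,0,-0.1]]

```text
time: 20.05
tool_pos: [0.4726, 0.0741, 0.2603]
tool_rot: [0.0, 0.985, -0.173, -0.002]
contact_force: [-0.1, -0.6, 0.9]
gripper_width: 0.451
```

Call:
carry_out:
  moves:
    - [[0,0,-1,0,0,0,-0.1],[0,0,-1,0,0,0,-0.1],[0,0,-1,0,0,0,-0.1],[0,0,-1,0,0,0,-0.1],[0,0,-1,0,0,0,-0.1],[0,0,-1,0,0,0,-0.1],[0,0,-0.3,0,0,0,-0.1],[0,0,0,0,0,0,-0.1]]

```text
time: 20.72
tool_pos: [0.4726, 0.074, 0.2604]
tool_rot: [-0.0, 0.995, 0.099, -0.002]
contact_force: [-0.1, 0.2, 0.5]
gripper_width: 0.45
```

Call:
carry_out:
  moves:
    - [[0,0,0,0,0,0,-0.1],[0,0,0,0,0,0,-0.1],[0,0,0,0,0,0,-0.1]]

```text
time: 20.97
tool_pos: [0.4734, 0.0741, 0.2622]
tool_rot: [-0.0, 0.995, 0.098, -0.001]
contact_force: [-0.4, 0.2, -0.0]
gripper_width: 0.45
```

```bash
python3 - <<'E'
from h import *
f,P=get("wrist");cv2.imwrite("pics/w9.png",f["frame"][:,:,::-1]); hsv=cv2.cvtColor(f["frame"],cv2.COLOR_RGB2HSV)
m=(P[...,2]>.07)&(P[...,2]<.115)&(P[...,0]<.52)&(abs(P[...,1]-.074)<.12)&(hsv[...,1]>120)&(hsv[...,0]>5)&(hsv[...,0]<20)
p=P[m];print("bar",m.sum(),rect(p),np.percentile(p[:,2],[50,90,97]))
print(state()["gripper_width"])
go(.4735,.0738,.078,11.3)
E
```

```text
bar 1975 (array([472.2,  73.9]), array([ 11.8, 130.2]), 10.8) [0.10092815 0.10219343 0.10272009]
0.4513796001768187
pose [0.4735 0.074  0.2625] toolx 11.3 tilt z [-8.e-04 -0.e+00 -1.e+00]
delta units(0.04m) [1.000e-03 6.000e-03 4.611e+00] norm 4.61
turn z units (5deg) -0.0
```

View pics/w9.png

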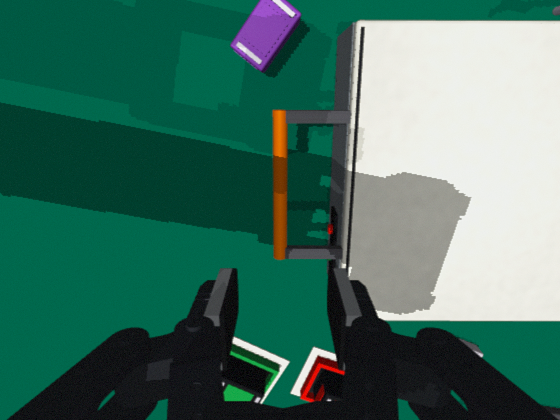

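The bar runs vertically in view at columns 275-287, lying along the jaw gap, with its centre height at 96 mm. I descend.

Call:
carry_out:
  moves:
    - [[0,0,0.05,-0.02,0,0.4,-0.1],[0,0,0,0,0,0.8,-0.1],[0,0,0,0,0,0.8,-0.1],[0,0,0,0,0,0.8,-0.1],[0,0,0,0,0,0.6,-0.1],[0,0,0,0,0,0.3,-0.1],[0,0,0,0,0,0,-0.1],[0,0,0,0,0,0,-0.1]]

```text
time: 21.68
tool_pos: [0.4731, 0.0739, 0.1153]
tool_rot: [-0.0, 0.995, 0.096, -0.0]
contact_force: [0.7, -0.1, 0.8]
gripper_width: 0.452
```

```bash
python3 - <<'E'
from h import *
f,P=get("wrist");cv2.imwrite("pics/w10.png",f["frame"][:,:,::-1]); hsv=cv2.cvtColor(f["frame"],cv2.COLOR_RGB2HSV)
m=(P[...,2]>.07)&(P[...,2]<.115)&(P[...,0]<.52)&(abs(P[...,1]-.074)<.12)&(hsv[...,1]>120)&(hsv[...,0]>5)&(hsv[...,0]<20)
p=P[m];print("bar",m.sum(),rect(p),np.percentile(p[:,2],[50,90,97]))
go(.4728,.0738,.078,11)
f,P=get("side");cv2.imwrite("pics/s10.png",cv2.resize(f["frame"][150:260,180:380,::-1],None,fx=4,fy=4))
E
```

```text
bar 6099 (array([472.2,  73.9]), array([ 12. , 130.6]), 11.2) [0.10092879 0.10208882 0.10252701]
pose [0.4741 0.0739 0.1166] toolx 11.06 tilt z [ 0.0024 -0.     -1.    ]
delta units(0.04m) [-0.034 -0.004  0.964] norm 0.96
turn z units (5deg) 0.012
```

View pics/w10.png

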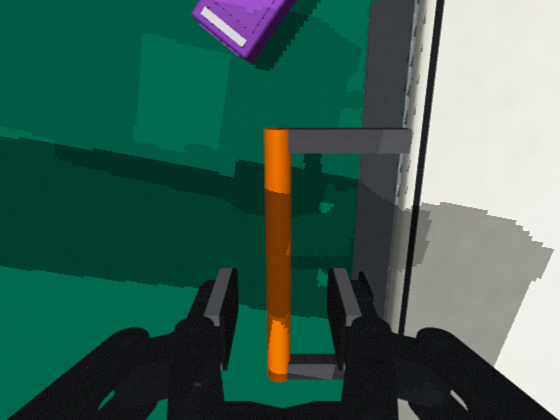

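View pics/s10.png

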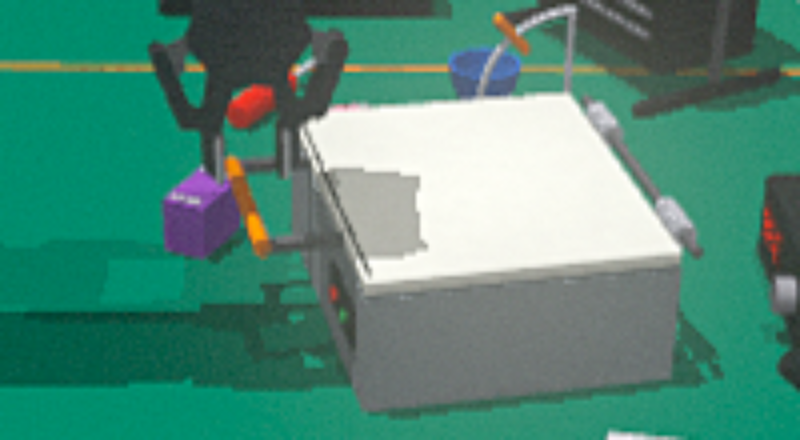

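The bar (column 278) sits about 1.5 mm left of the jaw middle. I correct that, descend and close.

Call:
carry_out:
  moves:
    - [[0,0,0,-0.04,0,0.3,-0.1],[0,0,0,0,0,0.4,-0.1],[0,0,0,0,0,0.25,-0.1],[0,0,0,0,0,0,-0.1],[0,0,0,0,0,0,-0.1],[0,0,0,0,0,0,-0.1]]

```text
time: 22.28
tool_pos: [0.4719, 0.0736, 0.0776]
tool_rot: [0.0, 0.995, 0.096, 0.001]
contact_force: [0.4, -1.0, -0.5]
gripper_width: 0.45
```

```bash
python3 - <<'E'
from h import *
go(.4722,.0738,.078,11)
E
```

```text
pose [0.4719 0.0736 0.0776] toolx 11.07 tilt z [ 0.0011 -0.     -1.    ]
delta units(0.04m) [ 0.009 -0.003 -0.011] norm 0.01
turn z units (5deg) 0.014
```

Call:
carry_out:
  moves:
    - [[0,0,0,0,0,0,-0.4],[0,0,0,0,0,0,-0.6],[0,0,0,0,0,0,-0.8],[0,0,0,0,0,0,-1],[0,0,0,0,0,0,-1],[0,0,0,0,0,0,-1]]

```text
time: 22.78
tool_pos: [0.4711, 0.0735, 0.0773]
tool_rot: [0.0, 0.995, 0.096, -0.0]
contact_force: [-5.4, -1.5, 4.2]
gripper_width: 0.118
```

```bash
python3 - <<'E'
from h import *
s=state();print(s["gripper_width"],s["contact_force"],s["tool_pos"],s["joint_pos"])
# arc plan: box x yaw 11 = toolx; increments
th=0;out=[]
prev=0
for t in [0.05,.15,.25,.35,.45,.55,.65,.75,.8,.85,.9]:
    d=np.array([.276*(np.cos(prev)-np.cos(t)),.276*(np.sin(t)-np.sin(prev))])/.04; prev=t
    print(t,"x",d[0].round(3),"z",(-d[1]).round(3))
E
```

```text
0.11846172337090825 [-5.42951147 -1.46206124  4.20190705] [0.47113845 0.07345832 0.07727267] [-1.34229589e-03 -1.57831407e-01  2.08474084e+00 -4.17274225e-04
  1.21543582e+00 -1.94488173e-01]
0.05 x 0.009 z -0.345
0.15 x 0.069 z -0.686
0.25 x 0.137 z -0.676
0.35 x 0.204 z -0.659
0.45 x 0.269 z -0.635
0.55 x 0.331 z -0.605
0.65 x 0.389 z -0.569
0.75 x 0.444 z -0.528
0.8 x 0.241 z -0.246
0.85 x 0.253 z -0.234
0.9 x 0.265 z -0.221
```

The bar is gripped (width reading 0.118, about 10 mm, in line with the 1 mm low reading on the modules). I raise it along the arc.

Call:
carry_out:
  moves:
    - [[0,0,0,0.01,0,-0.34,-1],[0,0,0,0.03,0,-0.34,-1],[0,0,0,0.04,0,-0.34,-1],[0,0,0,0.06,0,-0.34,-1],[0,0,0,0.08,0,-0.34,-1],[0,0,0,0.1,0,-0.33,-1],[0,0,0,0.11,0,-0.33,-1],[0,0,0,0,0,0,-1]]

```text
time: 23.45
tool_pos: [0.4872, 0.0766, 0.1736]
tool_rot: [0.0, 0.995, 0.097, -0.002]
contact_force: [-12.5, -3.5, 3.2]
gripper_width: 0.115
```

```bash
cat >> h.py <<'E'
def bar():
    s=state();p=s["tool_pos"];z=p[2]+.0187; th=np.arcsin((z-.096)/.276)
    c,sn=np.cos(np.radians(11.1)),np.sin(np.radians(11.1))
    a=(p[0]-.4722)*c+(p[1]-.0738)*sn; b=-(p[0]-.4722)*sn+(p[1]-.0738)*c
    print("t",s["time"],"theta_z",round(th,3),"along mm",round(a*1e3,1),"expect",round(276*(1-np.cos(th)),1),"lat",round(b*1e3,1),"F",s["contact_force"].round(1),"w",round(s["gripper_width"],3))
E
python3 -c "
from h import *
bar()"
```

```text
t 23.45 theta_z 0.356 along mm 15.2 expect 17.3 lat -0.1 F [-12.5  -3.5   3.2] w 0.115
```

```bash
cat >> h.py <<'E'
def meas(tag=None):
    for n in ("side","top"):
        f,P=get(n); hsv=cv2.cvtColor(f["frame"],cv2.COLOR_RGB2HSV)
        m=(P[...,2]>.08)&(P[...,2]<.36)&(P[...,0]>.42)&(P[...,0]<.65)&(abs(P[...,1]-.09)<.1)&(hsv[...,1]>120)&(hsv[...,0]>5)&(hsv[...,0]<20)&(f["z_map"]>0)
        p=P[m];c=np.array([np.cos(np.radians(11.1)),np.sin(np.radians(11.1))])
        if len(p): print(n,"bar",len(p),np.median(p,0).round(4),"along",((np.median(p[:,:2]@c)-np.array([.4722,.0738])@c)*1e3).round(1))
        # cover plane: white points
        C=np.array([.4722,.0738])+.276*c
        loc=(P[...,:2]-C); a=loc@c; b=loc@np.array([-c[1],c[0]])
        m=(a>-.21)&(a<-.01)&(abs(b)<.12)&(P[...,2]>.09)&(hsv[...,1]<40)&(hsv[...,2]>70)&(f["z_map"]>0)
        if m.sum()>50:
            k=np.polyfit(a[m],P[...,2][m],1)
            for _ in range(5):
                r=abs(np.polyval(k,a)-P[...,2]); mm=m&(r<.008); k=np.polyfit(a[mm],P[...,2][mm],1)
            print(n,"cover angle",round(-np.arctan(k[0]),3),mm.sum(),m.sum())
        if tag: cv2.imwrite(f"pics/{n}_{tag}.png",f["frame"][:,:,::-1])
E
python3 -c "
from h import *
bar();meas('a')"
```

```text
t 23.45 theta_z 0.356 along mm 15.2 expect 17.3 lat -0.1 F [-12.5  -3.5   3.2] w 0.115
side bar 62 [0.4916 0.0465 0.1932] along 15.5
side cover angle 0.343 2092 2115
top bar 40 [0.4781 0.1254 0.1921] along 15.9
top cover angle 0.341 4227 4272
```

View pics/side_a.png

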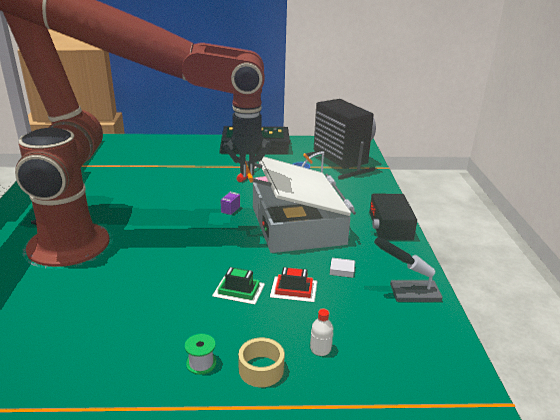

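The cover is about 20 degrees up with the bar held, and both modules are still in their nests. I let it settle and compare the tool and camera angles.

Call:
carry_out:
  moves:
    - [[0,0,0,-0.05,0,0,-1],[0,0,0,0,0,0,-1],[0,0,0,0,0,0,-1]]

```text
time: 23.8
tool_pos: [0.4864, 0.0765, 0.1713]
tool_rot: [0.0, 0.995, 0.096, 0.0]
contact_force: [-1.0, -0.9, -1.0]
gripper_width: 0.117
```

```bash
python3 -c "
from h import *
bar();meas()
go(0.4722,0.0738,0.2,11.1)"
```

```text
t 23.8 theta_z 0.348 along mm 14.4 expect 16.5 lat -0.1 F [-1.  -0.9 -1. ] w 0.117
side bar 63 [0.4913 0.0496 0.1914] along 14.5
side cover angle 0.336 2104 2122
top bar 29 [0.4776 0.1254 0.1911] along 14.4
top cover angle 0.337 4284 4334
pose [0.4864 0.0765 0.1714] toolx 11.07 tilt z [ 1.e-04 -1.e-04 -1.e+00]
delta units(0.04m) [-0.361 -0.003 -0.716] norm 0.8
turn z units (5deg) -0.007
```

```bash
python3 -c "
import numpy as np
def pl(L):
  for a,b in zip(L,L[1:]): print(round(b,3),round(6.9*(np.cos(a)-np.cos(b)),3),round(-6.9*(np.sin(b)-np.sin(a)),3))
pl(np.linspace(.337,.70,8)); print(); pl(np.linspace(.70,.9,6))"
```

```text
0.389 0.127 -0.334
0.441 0.144 -0.327
0.493 0.161 -0.32
0.544 0.177 -0.311
0.596 0.193 -0.301
0.648 0.209 -0.291
0.7 0.223 -0.28

0.74 0.182 -0.207
0.78 0.19 -0.2
0.82 0.198 -0.192
0.86 0.206 -0.184
0.9 0.213 -0.176
```

Call:
carry_out:
  moves:
    - [[0,0,0,0.13,0,-0.33,-1],[0,0,0,0.14,0,-0.33,-1],[0,0,0,0.16,0,-0.32,-1],[0,0,0,0.18,0,-0.31,-1],[0,0,0,0.19,0,-0.3,-1],[0,0,0,0.21,0,-0.29,-1],[0,0,0,0.22,0,-0.28,-1],[0,0,0,0,0,0,-1]]

```text
time: 24.57
tool_pos: [0.537, 0.0864, 0.2623]
tool_rot: [-0.0, 0.995, 0.097, 0.003]
contact_force: [-4.2, -2.0, 4.6]
gripper_width: 0.114
```

Call:
carry_out:
  moves:
    - [[0,0,0,0,0,0,-1],[0,0,0,0,0,0,-1]]

```text
time: 24.73
tool_pos: [0.5341, 0.0858, 0.259]
tool_rot: [0.0, 0.995, 0.096, -0.0]
contact_force: [-7.9, -1.9, 5.0]
gripper_width: 0.117
```

```bash
python3 -c "
from h import *
bar();meas('b')
go(0.4722,0.0738,0.2,11.1)"
```

```text
t 24.7333 theta_z 0.718 along mm 63.1 expect 68.2 lat -0.1 F [-7.9 -1.9  5. ] w 0.117
side bar 61 [0.5407 0.0468 0.276 ] along 62.5
side cover angle 0.686 1031 1303
top bar 67 [0.5272 0.1292 0.2756] along 63.7
top cover angle 0.692 2055 2178
pose [0.5338 0.0857 0.2586] toolx 11.07 tilt z [-1.2e-03 -6.0e-04 -1.0e+00]
delta units(0.04m) [-1.568 -0.003  1.467] norm 2.15
turn z units (5deg) -0.006
```

View pics/side_b.png

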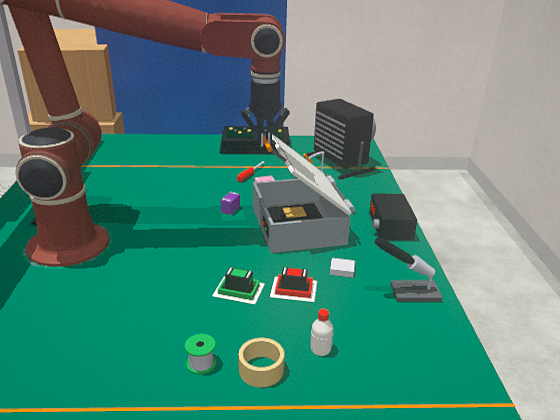

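Cover at about 0.69 rad. I continue past the balance point to about 0.91.

Call:
carry_out:
  moves:
    - [[0,0,0,0.15,0,-0.19,-1],[0,0,0,0.17,0,-0.18,-1],[0,0,0,0.17,0,-0.18,-1],[0,0,0,0.18,0,-0.17,-1],[0,0,0,0.19,0,-0.17,-1],[0,0,0,0.19,0,-0.16,-1],[0,0,0,0,0,0,-1],[0,0,0,0,0,0,-1]]

```text
time: 25.5
tool_pos: [0.5752, 0.0939, 0.3004]
tool_rot: [0.0, 0.995, 0.096, -0.001]
contact_force: [-7.1, -2.6, 5.8]
gripper_width: 0.114
```

Call:
carry_out:
  moves:
    - [[0,0,0,0,0,0,-1],[0,0,0,0,0,0,-1]]

```text
time: 25.67
tool_pos: [0.5747, 0.0938, 0.3]
tool_rot: [0.0, 0.995, 0.096, -0.001]
contact_force: [-5.7, -2.2, 4.0]
gripper_width: 0.109
```

```bash
python3 -c "
from h import *
bar();meas('c')
go(0.4722,0.0738,0.2,11.1)"
```

```text
t 25.6667 theta_z 0.939 along mm 104.4 expect 112.9 lat -0.1 F [-5.7 -2.2  4. ] w 0.109
side bar 55 [0.5807 0.0551 0.3158] along 102.9
side cover angle 1.2 75 972
top bar 95 [0.57   0.1326 0.3162] along 104.9
top cover angle 1.128 100 900
pose [0.5747 0.0938 0.3   ] toolx 11.06 tilt z [-1.6e-03 -6.0e-04 -1.0e+00]
delta units(0.04m) [-2.606e+00 -2.000e-03  2.503e+00] norm 3.61
turn z units (5deg) -0.007
```

View pics/side_c.png

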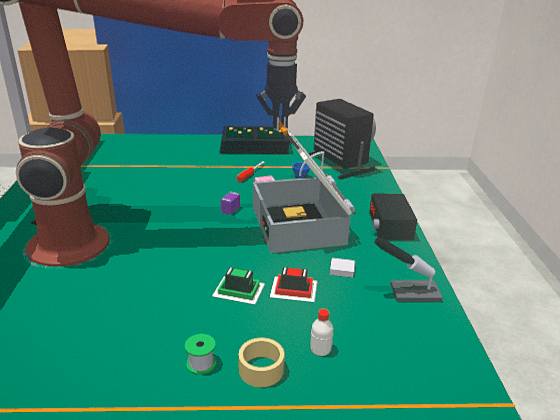

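By bar geometry the cover is at about 0.90. I go slightly further so that it is clearly past, then measure again.

Call:
carry_out:
  moves:
    - [[0,0,0,0.11,0,-0.08,-1],[0,0,0,0.1,0,-0.08,-1],[0,0,0,0,0,0,-1],[0,0,0,0,0,0,-1],[0,0,0,0,0,0,-1]]

```text
time: 26.18
tool_pos: [0.5835, 0.0955, 0.3071]
tool_rot: [0.0, 0.995, 0.096, 0.0]
contact_force: [-5.0, -2.0, 6.7]
gripper_width: 0.118
```

```bash
cat >> h.py <<'E'
def ang():
    for n in ("side","top"):
        f,P=get(n); hsv=cv2.cvtColor(f["frame"],cv2.COLOR_RGB2HSV)
        m=(P[...,2]>.08)&(P[...,2]<.36)&(P[...,0]>.42)&(P[...,0]<.68)&(abs(P[...,1]-.09)<.1)&(hsv[...,1]>120)&(hsv[...,0]>5)&(hsv[...,0]<20)&(f["z_map"]>0)
        p=P[m];c=np.array([np.cos(np.radians(11.1)),np.sin(np.radians(11.1))])
        al=np.median(p[:,:2]@c)-np.array([.4722,.0738])@c; z=np.median(p[:,2])-.004
        print(n,"theta",round(np.arctan2(z-.096,.276-al),3),"radius",round(np.hypot(z-.096,.276-al),4))
        C=np.array([.4722,.0738])+.276*c
        a=(P[...,:2]-C)@c; b=(P[...,:2]-C)@np.array([-c[1],c[0]]); zz=P[...,2]
        r=np.hypot(a,zz-.096); t=np.arctan2(zz-.096,-a)
        m=(r>.11)&(r<.20)&(t>.2)&(abs(b)<.12)&(f["z_map"]>0)&(zz>.15)
        # faces are 6 mm off the mid-plane; offset sign depends on face seen
        if m.sum()>30: print("   cover pts median theta",round(np.median(t[m]),3),"iqr",np.percentile(t[m],[25,75]).round(3),m.sum(),"face shift ~",round(.006/np.median(r[m]),3))
E
python3 -c "
from h import *
bar();ang()"
```

```text
t 26.1833 theta_z 0.984 along mm 113.3 expect 123.1 lat -0.2 F [-5.  -2.   6.7] w 0.118
side theta 0.937 radius 0.2772
top theta 0.942 radius 0.2756
   cover pts median theta 0.989 iqr [0.981 0.995] 294 face shift ~ 0.038
```

Both cameras give about 0.94 (radius 276 mm matches), so it is past the balance point. I bring it back to about 0.77.

Call:
carry_out:
  moves:
    - [[0,0,0,-0.19,0,0.14,-1],[0,0,0,-0.18,0,0.15,-1],[0,0,0,-0.18,0,0.15,-1],[0,0,0,-0.17,0,0.16,-1],[0,0,0,-0.17,0,0.17,-1],[0,0,0,0,0,0,-1],[0,0,0,0,0,0,-1],[0,0,0,0,0,0,-1]]

```text
time: 26.95
tool_pos: [0.5487, 0.0887, 0.276]
tool_rot: [0.0, 0.995, 0.096, 0.001]
contact_force: [-4.4, -1.1, 6.0]
gripper_width: 0.114
```

Call:
carry_out:
  moves:
    - [[0,0,0,0,0,0,-1],[0,0,0,0,0,0,-1],[0,0,0,0,0,0,-1],[0,0,0,0,0,0,-1]]

```text
time: 27.28
tool_pos: [0.5488, 0.0887, 0.2761]
tool_rot: [0.0, 0.995, 0.096, 0.001]
contact_force: [-4.8, -1.5, 5.5]
gripper_width: 0.113
```

```bash
python3 -c "
from h import *
bar();ang();meas('d')
f,P=get('wrist');cv2.imwrite('pics/wd.png',f['frame'][:,:,::-1])"
```

```text
t 27.2833 theta_z 0.804 along mm 78.0 expect 84.5 lat -0.2 F [-4.8 -1.5  5.5] w 0.113
side theta 0.769 radius 0.2776
   cover pts median theta 0.806 iqr [0.802 0.811] 288 face shift ~ 0.039
top theta 0.775 radius 0.2763
   cover pts median theta 0.817 iqr [0.809 0.828] 404 face shift ~ 0.038
side bar 53 [0.5537 0.055  0.2931] along 76.3
side cover angle 1.122 90 1202
top bar 76 [0.544  0.1299 0.2932] along 78.9
top cover angle 0.771 1369 1512
```

View pics/side_d.png

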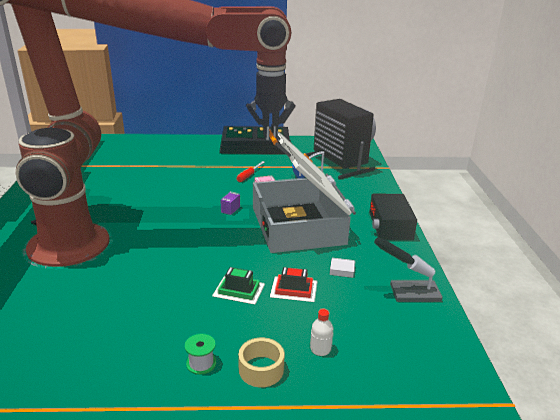

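View pics/wd.png

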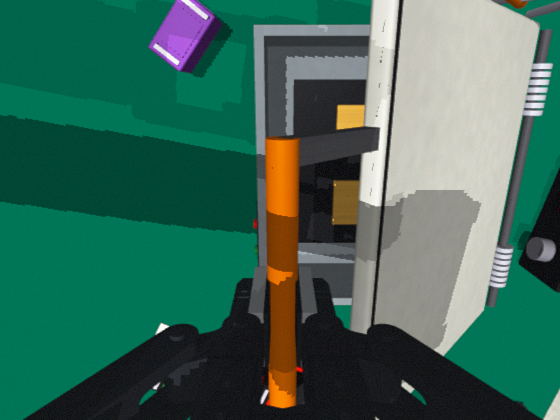

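The cover is at about 0.77 by all reliable measures, which is 4-5 degrees under balance. The bar is between the pads (column 283), tool still, and the modules are in their nests. I check the joint speeds and hand in.

```bash
python3 -c "
from h import *
print(state()['joint_vel'].round(3)); bar()
f,P=get('top')
for x,y in ((.6058,-.2022),(.472,-.205)):
  m=(P[...,2]>.042)&(P[...,2]<.06)&(f['z_map']>0)&(abs(P[...,0]-x)<.05)&(abs(P[...,1]-y)<.05)
  print(rect(P[m]),np.median(P[m][:,2]))
print(ticket.job_done())"
```

```text
[-0.     0.001  0.     0.    -0.    -0.001]
t 27.5333 theta_z 0.804 along mm 78.0 expect 84.6 lat -0.2 F [-4.9 -2.7  5.6] w 0.117
(array([ 606.9, -201.9]), array([36.3, 60.4]), 80.6) 0.0499013750296432
(array([ 474.6, -204.9]), array([36.2, 61.4]), 73.8) 0.04928471009031421
the job is handed in; nothing more can be done
None
```

The job is done and handed in at about 27.5 s. The green-tagged module is in the green nest and the red-tagged one in the red nest. I then gripped the bar, swung the cover to about 0.94 rad (past the 0.85 balance point) and brought it back to about 0.77 rad.

**Last checks**
- **Modules:** both tops are at about 50 mm, which is fully down. Each is level, aligned and within about 3 mm of its nest centre.
- **Cover:** both cameras put it at 0.77–0.775 rad, about 4–5° under balance. It is still, with joint speeds near zero and about 8 N at the wrist.
- **Grip:** the bar is still between the pads.

**What disagreed**
- The angle worked out from tool height alone read 0.80. The bar slipped about 3 mm in the pads during the lift, so I trusted the cameras. Both readings are inside the wanted range.
- My side-camera plane fit of the cover gave a bad value (1.12). It was fitted to only 90 of about 1,200 points, so I discarded it.
- I did not measure the bystander objects again at the end. None looked moved in the last side picture, and the arm never touched them.

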